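Hang the cleaned-jewellery basket on the drop-flap peg

TASK

Take the little wire basket with the two cleaned rings from its drip tray and hang it by its eye on the peg of the drain stand that has the drop flap: bring the eye's top bar over the lip, lift the flap with it, carry it well in and set it down on the peg so that the flap falls shut behind it. Before letting go, pull the basket gently back against the closed flap, with about 5 N, to prove that it is caught. Leave it hanging still on the peg with both rings in it, never strain the stand or the flap, and leave the other things on the bench alone.

Things in the scene. Friction and masses are not known exactly. Their poses are not given: they have to be found in the camera images.
- basket: steel wire basket with two rings in it, 94 (x) x 82 (y) x 44 mm high, 0.13 to 0.22 kg, loose in the drip tray, underside 3 mm above the bench; origin at the centre of its underside, z up, handle towards its -x. Over its middle (x = 0) a stiff bail of 5 mm rod rises from the side rims to an upright closed eye in the basket's y-z plane.
- eye_bar (a point): middle of the axis of the eye's top bar, which will rest on the peg: 5 mm round rod along y, in the basket at (0, 0, 110) mm; axes as the basket's. The eye is 15 mm wide (y) and 29 mm high inside; its lower cross rod's axis is 34 mm below the top bar's. Hung by this bar the basket stays level within about 10 degrees.
- grip (a point): where to pinch the handle: middle of its flat-sided black grip, 58 mm long (x), 12 mm wide (y), 16 mm high (z), in the basket at (-100, 0, 80) mm; axes as the basket's. Pinch from above across its width, the fingers closing along y; held so the basket sags little.
- drain_stand: the stand with the drop flap, fixed; one of two like stands, told by the flap and the overarm over its peg; standing left or right. Origin at the foot of its 24 mm square, 262 mm high post on the bench; its peg points along its -x, towards the robot. Its hook head is clamped by hand, up to 8 mm higher or lower and 7 mm nearer or farther than the nominal points below, which no reading shows.
- peg_nominal (a point): nominal place of the middle of the peg tip's front face at the level of the peg's top face, in the stand at (-115, 0, 190) mm (the real one is off by the head's setting, only in x and z); axes as the stand's. Peg: level bar 10 mm wide (y) and high; its last 8 mm carry a lip that stands 8 mm above its top face.
- pivot_nominal (a point): nominal place of the flap's pivot, in the stand at (-104.5, 0, 222) mm: on the real head always 10.5 mm behind (+x of) the peg's tip and 32 mm above the peg's top. Two cheeks (16 mm wide, 14 long in x) hold it and reach 6 mm below it; the overarm ends 18 mm above it. The bar goes in level between lip and cheeks. The flap ends 1 mm above the peg.
- flap (a joint): angle of the steel flap (rad; 5 mm thick, 10 wide, 31 long): 0 hanging shut against a rubber buffer on the lip, growing as its end swings inwards (+x) and up, at most 1.45; a push under 1 N swings it, and its weight shuts it, past the bar once that lies on the peg 19 mm or more behind the pivot. Outwards it cannot swing.
- buffer (a joint): how far the shut flap is pressed outwards into its rubber buffer (rad about the pivot): 0 unloaded, about 0.06 when the bar, low on the peg, pulls it with 5 N (some 2 mm at the bar); over 15 N (0.18) harms it. In the tug the bar's axis first meets the flap 5 mm behind the pivot.
- plain_stand: the other stand, fixed, not the one to use: same post, clamp, peg and lip, but no overarm and no flap. Origin and axes as the drain stand's. Both stands: a drip pan 172 x 130 x 14 mm under the peg (x = -145 to 27), and a black clamp block 50 x 36 mm around the post that carries the peg.
- drip_tray: aluminium tray, fixed, 164 x 144 x 12 mm, rim 3 mm thick, floor 3 mm above the bench; origin at the centre of its underside.
- ring_a: finger ring, 22 mm across, 6 mm wide, loose in the basket, 12 g; origin at the centre of its underside as it starts.
- ring_b: finger ring, 24 mm across, 5 mm wide, loose in the basket, 14 g; origin at the centre of its underside as it starts.
- bench_block: steel block 65 x 65 x 20 mm, bystander; origin at the centre of its underside.
- tin: round flat tin, 54 mm across, 23 mm high, bystander; origin at the centre of its underside.
- loupe: folded black loupe, about 52 x 20 x 18 mm, bystander; origin at its underside.
- hammer: bench hammer, bystander; lies along its x.
- ring_clamp: wooden ring clamp, 127 x 30 x 24 mm, bystander; origin at the centre of its underside.
- lid_box: clear plastic box with a blue lid, 112 x 87 x 57 mm, bystander; origin at the centre of its underside.
- brush_jar: glass jar with three brushes, 62 mm across, 160 mm high, bystander; origin at the centre of its underside.

How it is judged (in metres and radians):
On the way, in this order (a step that is already met when the one before it is completed fails the run):
1. the basket is lifted out of the drip tray (height (world z) of basket above 0.03 m), for 0.2 s.
2. the eye lifts the flap (value of joint flap above 0.35 rad and contact force between the fingers and basket above 1 N and contact force between basket and drain_stand above 0.02 N and x of eye_bar in the frame of drain_stand between -0.112 and -0.02 m and y of eye_bar in the frame of drain_stand between -0.008 and 0.008 m), for 0.04 s.
3. the eye's bar bears on the peg and the flap has fallen shut behind it (value of joint flap below 0.1 rad and x of eye_bar in the frame of drain_stand between -0.1125 and -0.012 m and y of eye_bar in the frame of drain_stand between -0.008 and 0.008 m and z of eye_bar in the frame of drain_stand between 0.18 and 0.2045 m and contact force between basket and drain_stand above 0.4 N), for 0.1 s.
4. still held, the basket is pulled back against the shut flap with at least about 2.5 N (buffer pressed by 0.03 rad) (value of joint flap below 0.1 rad and value of joint buffer above 0.03 rad and contact force between basket and drain_stand above 2.5 N and contact force between the fingers and basket above 1 N and x of eye_bar in the frame of drain_stand between -0.1125 and -0.012 m and y of eye_bar in the frame of drain_stand between -0.008 and 0.008 m and z of eye_bar in the frame of drain_stand between 0.18 and 0.215 m), for 0.15 s.
At the end, for the whole second after the job is handed in: the basket hangs released and at rest (below 30 mm/s, within 20 degrees of level) with the eye's top bar lying on the peg of the drain stand, between the flap and the post, and the stand bears its weight; the flap is shut behind the bar (within 0.1 rad); both rings are in the basket (value of joint flap below 0.1 rad and value of joint buffer below 0.06 rad and x of eye_bar in the frame of drain_stand between -0.1125 and -0.012 m and y of eye_bar in the frame of drain_stand between -0.008 and 0.008 m and z of eye_bar in the frame of drain_stand between 0.18 and 0.2045 m and contact force between basket and drain_stand above 0.8 N and height (world z) of basket above 0.05 m and angle between basket's own z axis and vertical below 0.35 rad and linear speed of basket below 0.03 m/s and contact force between the fingers and basket below 0.05 N and distance between each of ring_a, ring_b and basket below 0.075 m); the robot touches nothing.
It fails at once if the flap is pulled into its buffer with more than about 15 N (0.18 rad) (value of joint buffer above 0.18 rad).
It fails at once if the basket loads the stand with more than 20 N (contact force between basket and drain_stand above 20 N).
It fails at once if the gripper or arm pushes the drain stand with more than 15 N (contact force between any of the fingers, the arm and drain_stand above 15 N).
It fails at once if a bystander is moved by more than 25 mm (distance of any of bench_block, tin, loupe, hammer, ring_clamp, lid_box, brush_jar from where it was at the start of the episode above 0.025 m).
It also fails if it takes over 72 s, if anything falls off the work surface, if the arm or the gripper's body presses on something with over 40 N, if the wrist force passes 120 N, or if a joint passes its speed limit or range.

ROBOT

A 6-joint arm with a two-finger parallel gripper is mounted at the origin on the work surface. World frame = base frame: x ahead of the robot, y to its left, z up, the work surface at z = 0. Lengths are in m, angles in degrees, forces in N, time in s.
With the tool pointing down it reaches from about 0.325 to 0.9 m from the base axis. Payload 6.1 kg.
Tool frame: the origin (TCP) lies at the very end of the fingers, on their centre line; the grasp point (between the pads) lies arm.tcp_to_grasp behind it (arm.tcp_to_grasp is the distance from the TCP to the grasp point, in m); z points along the fingers, y is the direction in which the jaws open and shut (so a half turn about z gives the same grasp; the last joint's range is limited). The gripper opens to 87 mm and grips with 3 to 60 N. Pads are 19 mm wide; open, the fingers measure 117 mm over their backs; the gripper's body (75 mm by 190 mm) begins 51 mm behind the grasp point.
Start: joints at [-7.225, 12.628, 87.462, -0, 79.91, -7.225], TCP at [0.625, -0, 0.223] pointing down, gripper open.
Joint ranges: [-170.65, 170.65], [-52.31, 119.04], [5.05, 147.46], [-71.25, 251.25], [11.57, 151.72], [-153.62, 153.62]. Speed limits (degrees/s): [147.25, 147.25, 172.46, 180, 180, 180].

INTERFACE

Orientations are given as [roll, pitch, yaw] about the fixed x, y, z axes, in that order (R = Rz(yaw) Ry(pitch) Rx(roll)).
In Python, from bench import arm, command_gripper, vision gives the robot as it stands. The module is installed in compiled form; this text tells all that it offers. Calls block until the motion is done:
- arm.movep(position, orientation): joint-space move of the TCP to a pose.
- arm.servo_line(position, vel=0.15, rotation=None, until_force=None): straight line of the TCP; rotation=None keeps the orientation; vel is the mean speed in m/s. With until_force (N) it stops when the force on the tool has changed by that much, and returns True; else False.
- arm.goto_joints(angles): joint-space move.
- command_gripper(opening): finger opening in m; the grip force is fixed at half the most; returns when the fingers have stopped.
- arm.pause(seconds).
- arm.ik(position, orientation): joint angles nearest the present ones, or None.
- arm.get_obs(): the state.
- vision.camera(name): name is "scene" or "side" or "wrist"; returns a dict with "frame" (480x640x3 uint8, blue, green, red), "mtx" (3x3 intrinsics, pixels), "R" (3x3) and "t" (3): a world point X has camera coordinates R X + t; the wrist camera has in their place "mount" (4x4, takes a point from camera to tool coordinates, whose origin is the TCP and whose axes are the flange's). Camera axes: x right, y down, z forward; pixel columns grow to the right and rows downward; lengths in m; the calibration is good to about 2 mm. A picture is of the moment at which its call begins: read the wrist's pose just before it. There is no depth.
A pose or a line that the arm cannot do raises arm.MotionError and nothing moves.
- arm.job_done(): hands the job in, once; it reports no verdict.
The state is a dict: "t": time; "joint_pos": joint angles; "qd": joint speeds; "tau": joint torques, N m; "ee_pos": TCP position; "eef_rot": TCP orientation; "ft_force": force on the tool from outside, world axes, zero at the start; "wrist_torque": the same for the moment, N m; "gripper_width": finger opening in m.
Only numpy, scipy, OpenCV 4.12 (cv2) and the standard library are available. Lean on these libraries where they do the work, as an engineer would, in place of code of your own. Each camera call takes 0.05 s, during which the arm holds its last target.

## Working session

There is one attempt and no reset: what is moved stays moved. The work goes in short steps, each a Python script; the robot and the scene stay as the last script left them, time stands still between calls to the robot, and variables do not carry over. Pictures are saved under pics/ and viewed, and the job is handed in when it is done.

```bash
mkdir -p pics
python3 - <<'E'
from bench import arm, command_gripper, vision
import cv2,json,pickle
d={}
for n in ["scene","side","wrist"]:
    o=arm.get_obs(); c=vision.camera(n); cv2.imwrite(f"pics/{n}0.png",c["frame"]); d[n]=c; print(n,c["mtx"].round(1).tolist(),[ (k,c[k].round(3).tolist()) for k in c if k in("R","t","mount")])
pickle.dump(d,open("c0.pkl","wb"))
print(o, arm.tcp_to_grasp)
E
```

```text
scene [[509.8, 0.0, 313.6], [0.0, 509.8, 225.7], [0.0, 0.0, 1.0]] [('R', [[0.384, 0.923, 0.002], [0.527, -0.218, -0.822], [-0.758, 0.317, -0.57]]), ('t', [-0.2, -0.179, 1.953])]
side [[540.8, 0.0, 319.1], [0.0, 540.8, 246.6], [0.0, 0.0, 1.0]] [('R', [[-0.959, -0.284, 0.012], [-0.196, 0.631, -0.75], [0.205, -0.722, -0.661]]), ('t', [0.556, 0.222, 1.282])]
wrist [[407.0, 0.0, 313.4], [0.0, 407.0, 234.4], [0.0, 0.0, 1.0]] [('mount', [[0.0, -0.953, -0.303, 0.083], [1.0, 0.0, 0.001, -0.001], [-0.001, -0.303, 0.953, -0.162], [0.0, 0.0, 0.0, 1.0]])]
{'t': 0.1, 'joint_pos': array([-7.22365564e+00,  1.26732128e+01,  8.75206384e+01,  3.71157296e-03,
        7.99115943e+01, -7.22538997e+00]), 'qd': array([-0.07508539, -0.09525496, -0.1457438 ,  0.08269561,  0.1744875 ,
       -0.0380833 ]), 'tau': array([ 7.49785686e-04, -4.95945239e+01, -3.88519800e+01,  7.01414770e-02,
        5.15591155e-02, -7.55870246e-05]), 'ee_pos': array([6.24420444e-01, 1.06300325e-04, 2.21506552e-01]), 'eef_rot': array([-1.79895851e+02, -1.68861549e-02,  9.00010655e+01]), 'ft_force': array([ 0.24916599, -0.27984263,  0.12661711]), 'wrist_torque': array([-0.01721273, -0.03896684, -0.01097192]), 'gripper_width': 0.08737304820665598} 0.0187
```

View pics/scene0.png

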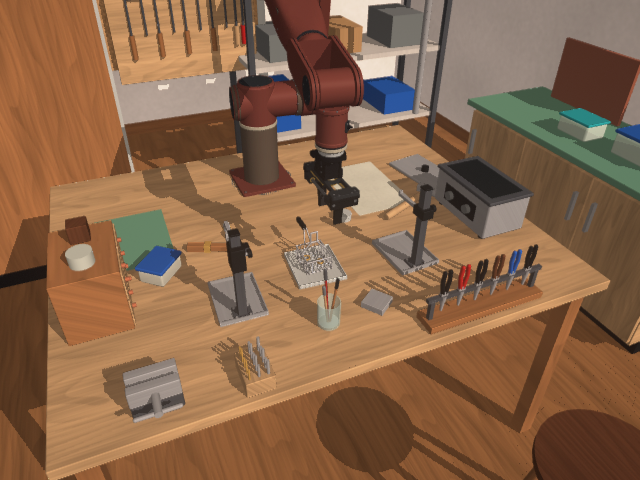

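View pics/side0.png

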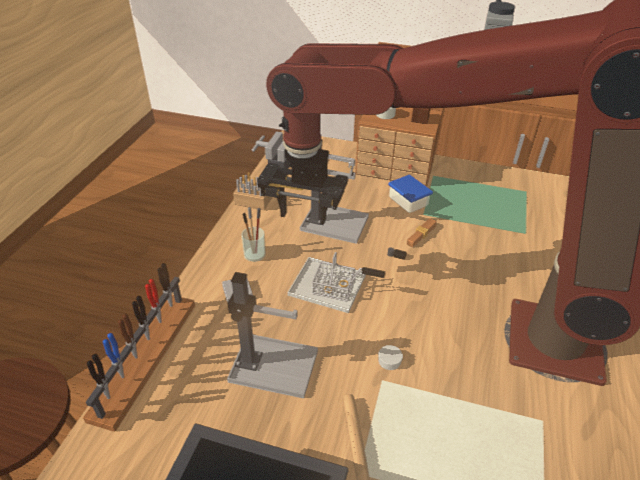

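View pics/wrist0.png

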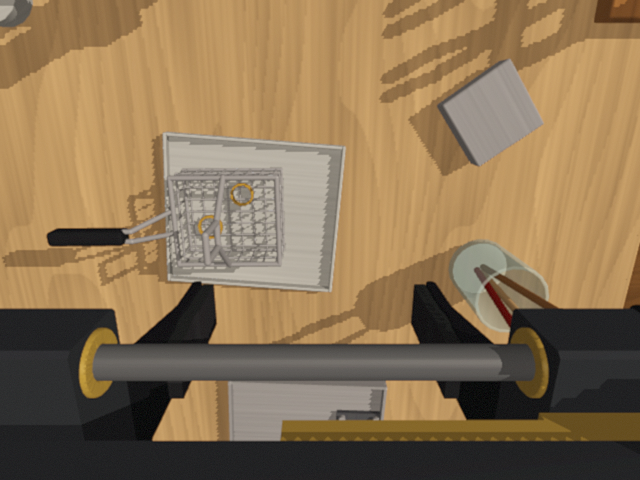

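```bash
cat > h.py <<'E'
import numpy as np,cv2,pickle
from scipy.spatial.transform import Rotation as Ro
def RT(o): return Ro.from_euler('xyz',o["eef_rot"],degrees=True).as_matrix()
def proj(c,o=None):
    if "mount" in c:
        T=np.eye(4);T[:3,:3]=RT(o);T[:3,3]=o["ee_pos"]; E=np.linalg.inv(T@c["mount"])[:3]
    else: E=np.c_[c["R"],np.ravel(c["t"])]
    return c["mtx"]@E
def snap(n,name):
    from bench import arm,vision
    o=arm.get_obs(); c=vision.camera(n); cv2.imwrite(f"pics/{name}.png",c["frame"])
    pickle.dump((proj(c,o),c["frame"]),open(f"{name}.pkl","wb"))
def P(name): return pickle.load(open(f"{name}.pkl","rb"))[0]
def onz(name,uv,z):
    p=P(name); A=np.c_[p[:,0],p[:,1],-np.array([uv[0],uv[1],1.])]; return np.linalg.solve(A,-(p[:,2]*z+p[:,3]))[:2]
def tri(obs):
    A=[];
    for n,(u,v) in obs:
        p=P(n); A+=[(u*p[2]-p[0])/ np.linalg.norm(p[2,:3]), v*p[2]-p[1]]
    A=np.array(A); x=np.linalg.lstsq(A[:,:3],-A[:,3],rcond=None)[0]
    return x,[ (uvp(n,x)-np.array(uv)).round(1).tolist() for n,uv in obs]
def uvp(n,X):
    q=P(n)@np.r_[X,1]; return q[:2]/q[2]
def crop(name,x0,y0,x1,y1,s,out):
    im=pickle.load(open(f"{name}.pkl","rb"))[1][y0:y1,x0:x1]; cv2.imwrite(f"pics/{out}.png",cv2.resize(im,None,fx=s,fy=s,interpolation=cv2.INTER_CUBIC))
E
python3 - <<'E'
from h import *
snap("scene","s0");snap("side","d0");snap("wrist","w0")
print("grip",onz("w0",(87,238),.083),"tray",[onz("w0",p,.012) for p in [(165,134),(344,147),(330,291),(168,281)]])
print("drain foot/pan scene",[onz("s0",p,.014) for p in [(209,286),(256,274),(268,311),(222,324)]])
print("plain pan",[onz("s0",p,.014) for p in [(374,240),(416,232),(437,260),(408,272)]])
crop("s0",190,190,350,330,5,"s0c")
crop("d0",240,150,420,310,4,"d0c")
E
```

```text
grip [ 0.44757032 -0.01563591] tray [array([0.49184167, 0.0585614 ]), array([0.65147999, 0.04725771]), array([ 0.6407067 , -0.09482911]), array([ 0.47913868, -0.08397371])]
drain foot/pan scene [array([ 0.5469102 , -0.32805933]), array([ 0.54747091, -0.19103768]), array([ 0.7041451 , -0.20681749]), array([ 0.7038597 , -0.33069039])]
plain pan [array([0.5309942 , 0.20202525]), array([0.54418921, 0.34784632]), array([0.69234207, 0.32840421]), array([0.70733213, 0.21895078])]
```

View pics/s0c.png

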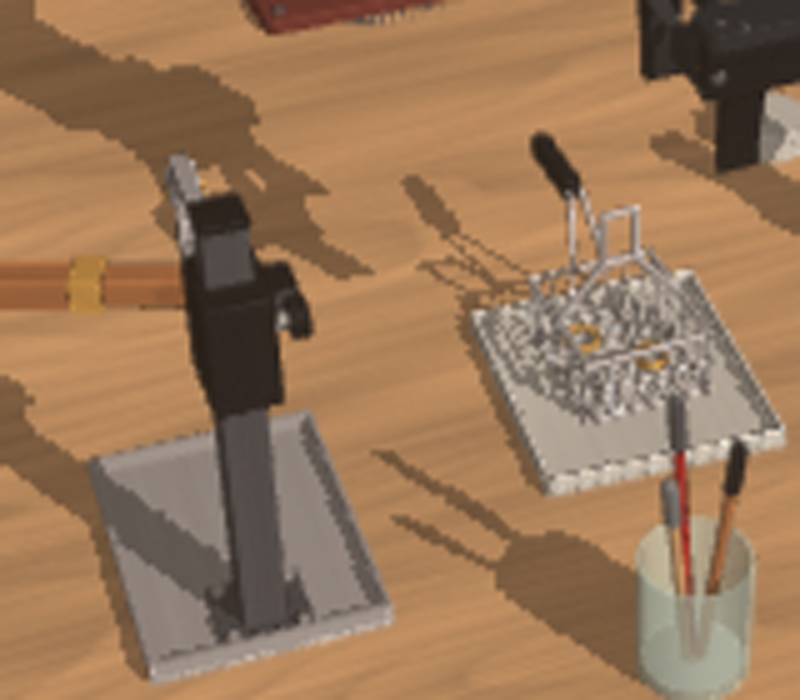

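View pics/d0c.png

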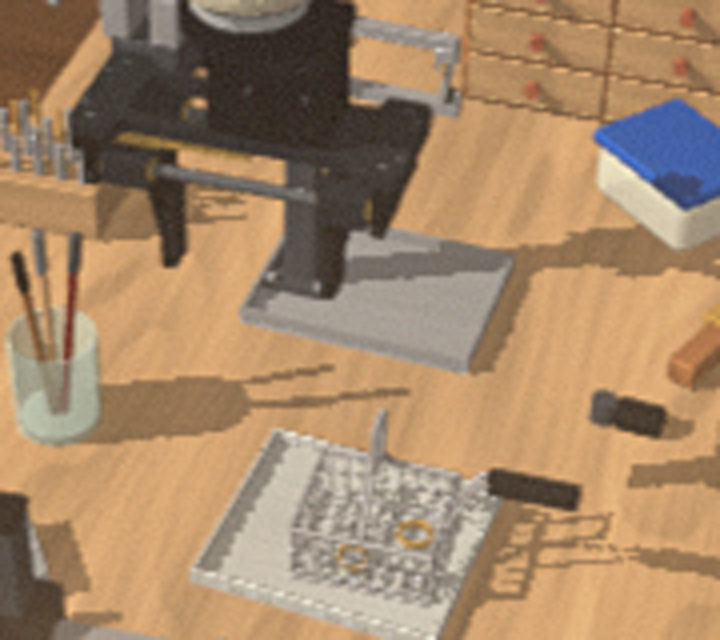

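```bash
cat >> h.py <<'E'
def rpy(th,yaw=90,ax='x'):
    R=Ro.from_euler(ax,th,degrees=True)*Ro.from_euler('xyz',[180,0,yaw],degrees=True)
    return R.as_euler('xyz',degrees=True)
E
python3 - <<'E'
from h import *
from bench import arm
t=lambda:print(arm.get_obs()["t"])
for i,(p,th) in enumerate([((.47,-.09,.30),0),((.56,-.06,.32),-30),((.45,-.12,.38),-20)]):
    try: arm.movep(list(p),list(rpy(th))); arm.pause(.15); snap("wrist",f"w{i+1}"); t()
    except arm.MotionError as e: print(i,e)
snap("side","d1")
crop("d1",260,150,420,310,4,"d1c")
E
```

```text
1.3
2.0667
2.8833
```

View pics/w1.png

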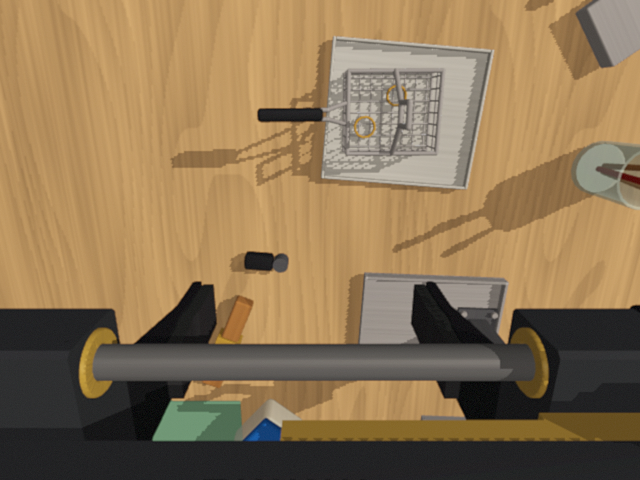

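View pics/w2.png

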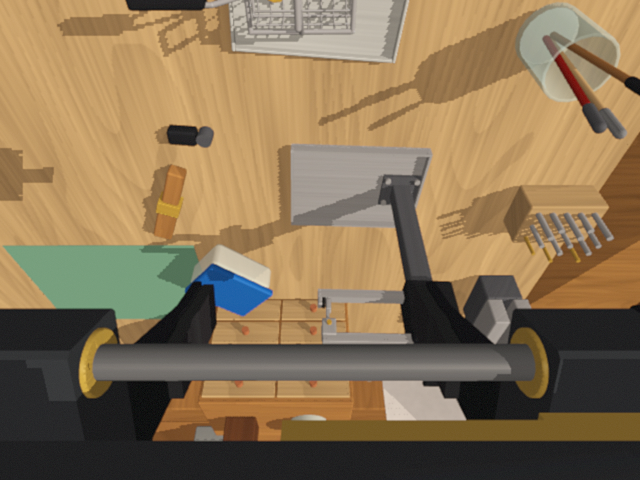

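View pics/w3.png

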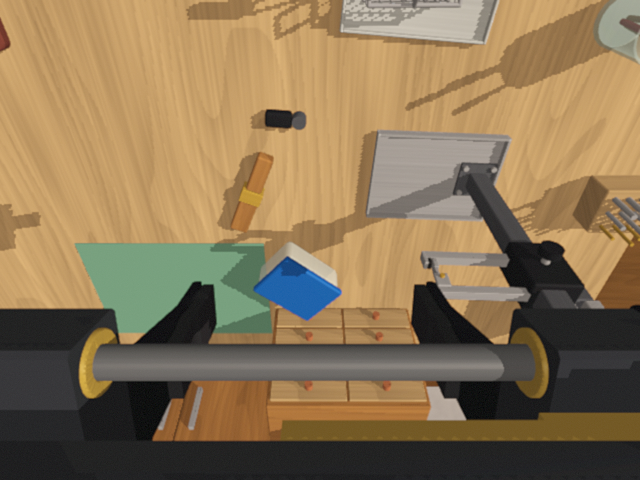

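Run:
```python
from h import *
from bench import arm
for i,(p,th) in enumerate([((.54,-.14,.245),-45),((.58,-.11,.36),-25)]):
    try: arm.movep(list(p),list(rpy(th))); arm.pause(.2); snap("wrist",f"w{i+4}"); print(arm.get_obs()["t"])
    except arm.MotionError as e: print(i,e)
```

```text
3.8917
4.7167
```

View pics/w4.png

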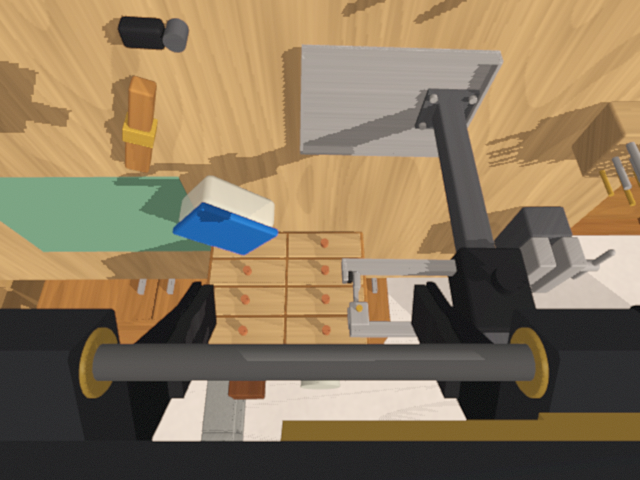

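View pics/w5.png

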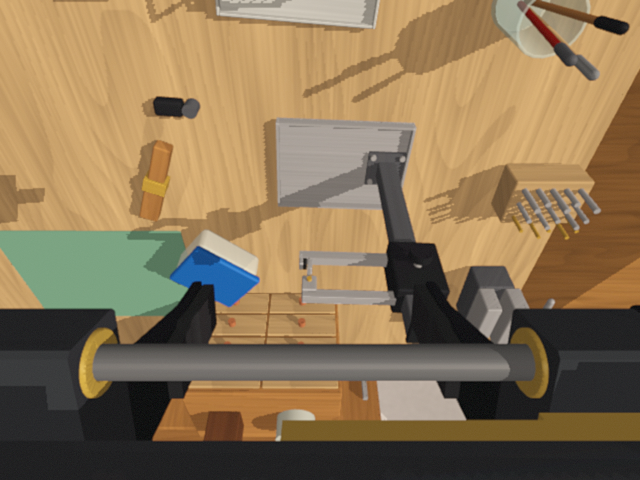

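Run:
```python
from h import *
crop("w4",330,245,430,345,7,"w4c"); crop("w5",290,235,410,315,6,"w5c"); crop("w2",305,280,425,350,6,"w2c");crop("w3",410,240,560,320,5,"w3c")
crop("w1",245,55,455,170,3.8,"w1c");crop("w0",40,150,300,280,3,"w0c")
```

```text
(no output)
```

View pics/w4c.png

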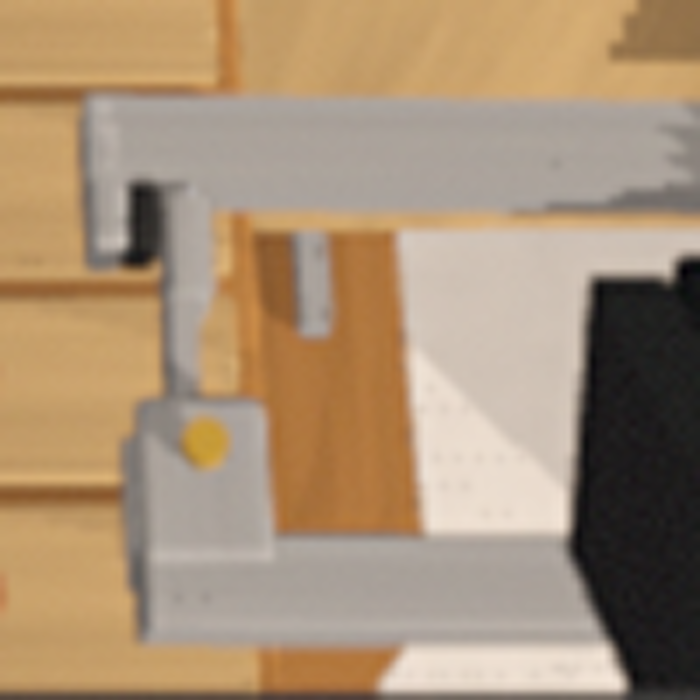

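View pics/w5c.png

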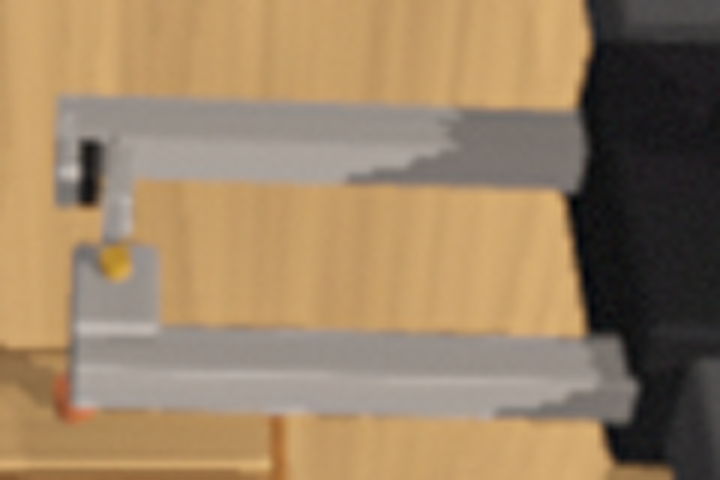

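View pics/w2c.png

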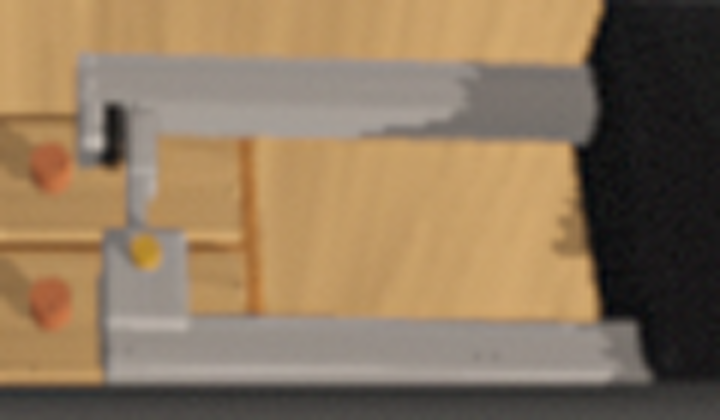

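View pics/w3c.png

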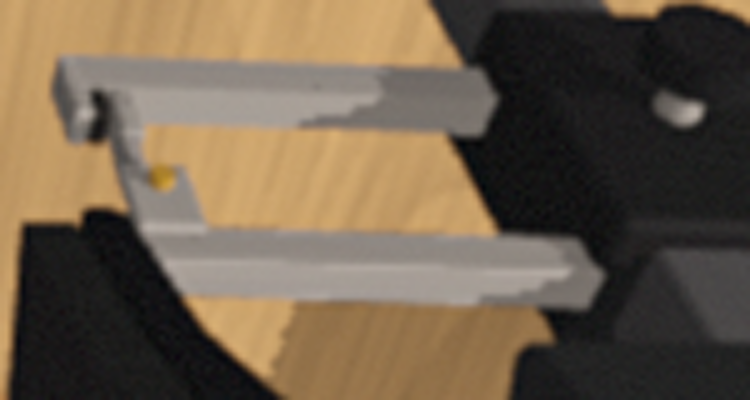

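View pics/w1c.png

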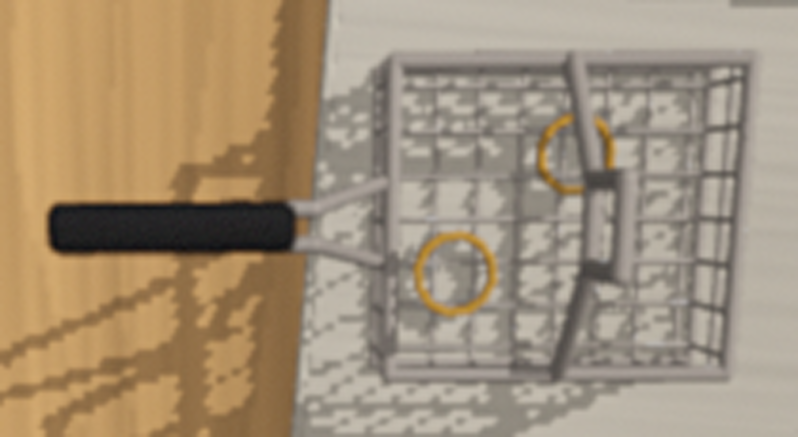

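View pics/w0c.png

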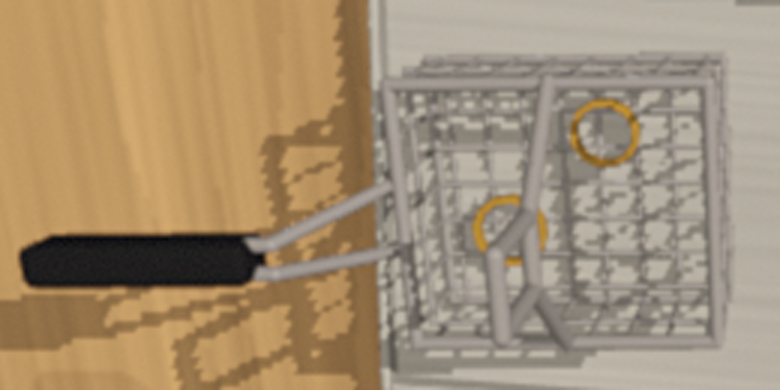

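Run:
```python
from h import *
a=[pickle.load(open(f"{n}.pkl","rb"))[1] for n in("w4","w5")]
A=cv2.resize(a[0][25:175,280:520],None,fx=3.3,fy=3.3,interpolation=cv2.INTER_CUBIC)
cv2.imwrite("pics/p4.png",A)
A=cv2.resize(a[1][105:225,260:430],None,fx=4.5,fy=4.5,interpolation=cv2.INTER_CUBIC)
cv2.imwrite("pics/p5.png",A)
```

```text
(no output)
```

View pics/p4.png

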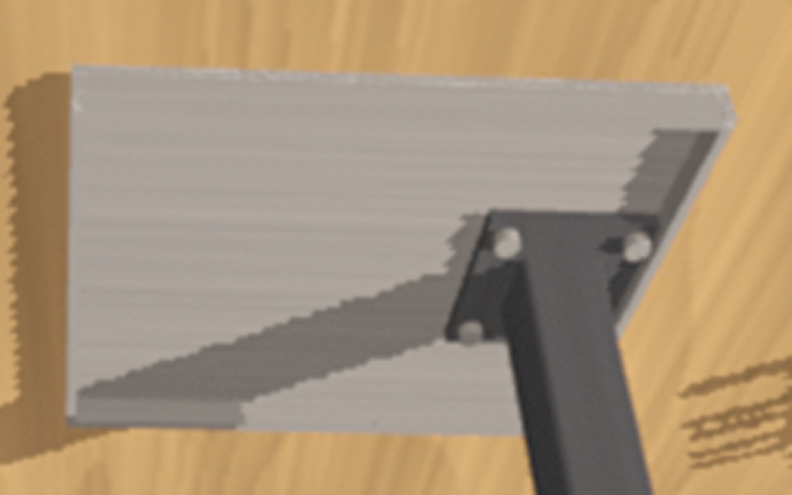

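View pics/p5.png

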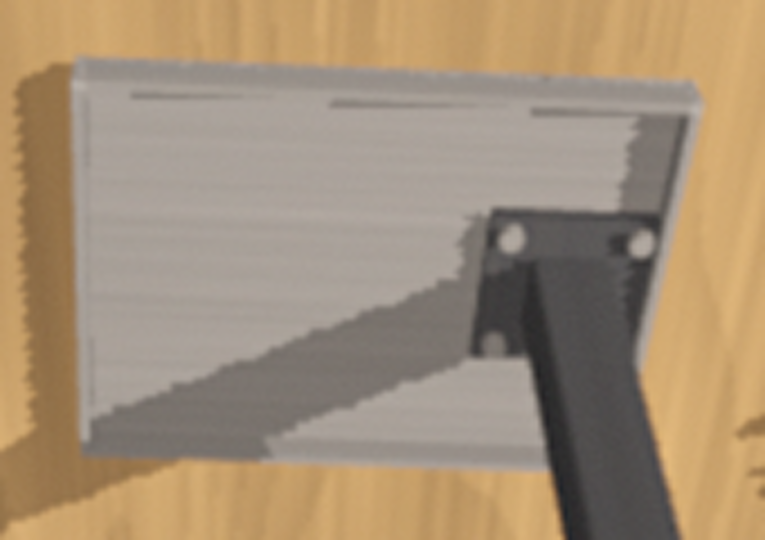

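```bash
cat > fit.py <<'E'
from h import *
from scipy.optimize import least_squares
C=lambda x0,y0,s,l:[(x0+(u+.5)/s-.5,y0+(v+.5)/s-.5) for u,v in l]
O=[]
def add(n,names,pts): O.extend((n,k,p) for k,p in zip(names,pts))
pan=["a0","a1","b0","b1","c1"]
add("w4",pan,C(280,25,3.3,[(75,66),(77,108),(727,86),(735,122),(68,425)]))
add("w5",pan,C(260,105,4.5,[(78,58),(72,85),(697,85),(700,108),(82,455)]))
hd=["pin","bot","top"]
add("w4",hd,C(330,245,7,[(205,442),(83,95),(92,267)]))
add("w5",hd,C(290,235,6,[(116,262),(60,97),(60,205)]))
add("w2",hd,C(305,280,6,[(145,250),(80,55),(81,164)]))
add("w3",hd[:2],C(410,240,5,[(161,178),(57,60)]))
def mod(p):
    x,y,yaw,dx,dz=p
    M={"a0":(-145,65,0),"a1":(-145,65,14),"b0":(27,65,0),"b1":(27,65,14),"c1":(-145,-65,14),
     "pin":(-104.5+dx*1e3,8.5,222+dz*1e3),"bot":(-115+dx*1e3,5,180+dz*1e3),"top":(-115+dx*1e3,5,198+dz*1e3)}
    R=Ro.from_euler('z',yaw).as_matrix()
    return {k:R@(np.array(v)/1e3)+[x,y,0] for k,v in M.items()}
def f(p):
    M=mod(p); return np.concatenate([uvp(n,M[k])-uv for n,k,uv in O])
r=least_squares(f,[.68,-.26,0,0,0],loss='soft_l1',x_scale=[.1,.1,.1,.01,.01])
if __name__=="__main__":
    print(r.x.round(4),np.degrees(r.x[2]))
    for o,e in zip(O,f(r.x).reshape(-1,2)): print(o[0],o[1],e.round(1))
    R=Ro.from_euler('z',r.x[2]).as_matrix(); print("tip top",R@[-.115+r.x[3],0,.19+r.x[4]]+[*r.x[:2],0])
E
python3 fit.py
```

```text
[ 0.6741 -0.2724 -0.0402  0.0039 -0.008 ] -2.3035271815790384
w4 a0 [-0.3  0.3]
w4 a1 [-1.1 -1.2]
w4 b0 [-0.1  0.3]
w4 b1 [1.  0.5]
w4 c1 [0.  1.1]
w5 a0 [-0.3  0.2]
w5 a1 [ 0.3 -0.4]
w5 b0 [-0.3 -0.4]
w5 b1 [ 1.1 -0.1]
w5 c1 [0.  0.9]
w4 pin [0.1 0.8]
w4 bot [0.7 0.2]
w4 top [ 0.3 -3.1]
w5 pin [0.1 1.4]
w5 bot [-0.4 -0.1]
w5 top [-0.9 -5.3]
w2 pin [0.2 1.3]
w2 bot [-0.2  0. ]
w2 top [-0.2 -3.6]
w3 pin [-0.3  1.1]
w3 bot [ 0.1 -0.6]
tip top [ 0.56309215 -0.26789262  0.18201619]
```

```bash
sed -i 's/"top":(-115+dx\*1e3,5,/"top":(-115+dx*1e3,-5,/' fit.py; python3 fit.py; for v in 1e3 ; do :; done
python3 - <<'E'
from h import *
# grip & basket: w1 crop s3.8 (245,55); w0 crop s3 (40,150)
C=lambda x0,y0,s,u,v:(x0+(u+.5)/s-.5,y0+(v+.5)/s-.5)
pts={"barL":[(625,172),(495,343)],"barR":[(625,278),(497,250)]}
print("bar a",tri([("w1",C(245,55,3.8,628,173)),("w0",C(40,150,3,494,252))]))
print("bar b",tri([("w1",C(245,55,3.8,622,280)),("w0",C(40,150,3,503,340))]))
# grip top face ends (z~.091), top centre line
print("grip tri",tri([("w1",C(245,55,3.8,172,228)),("w0",C(40,150,3,140,260))]))
print("grip ends",tri([("w1",C(245,55,3.8,50,227)),("w0",C(40,150,3,22,262))]),tri([("w1",C(245,55,3.8,295,228)),("w0",C(40,150,3,262,262))]))
rim={"nw":((388,58),(388,82)),"ne":((752,58),(715,80)),"se":((728,375),(718,342)),"sw":((378,372),(410,345))}
for k,(a,b) in rim.items(): print(k,tri([("w1",C(245,55,3.8,*a)),("w0",C(40,150,3,*b))]))
E
```

```text
[ 0.6741 -0.2723 -0.0403  0.0041 -0.0089] -2.308199372573307
w4 a0 [-0.3  0.3]
w4 a1 [-1.1 -1.2]
w4 b0 [-0.1  0.2]
w4 b1 [1.1 0.5]
w4 c1 [0.  1.1]
w5 a0 [-0.3  0.2]
w5 a1 [ 0.3 -0.4]
w5 b0 [-0.3 -0.4]
w5 b1 [ 1.1 -0.1]
w5 c1 [0.  0.9]
w4 pin [ 0.3 -0.4]
w4 bot [ 0.9 -0.9]
w4 top [-0.8  0.4]
w5 pin [0.4 0.6]
w5 bot [-0.1 -0.7]
w5 top [-0.8  0.7]
w2 pin [0.4 0.5]
w2 bot [ 0.  -0.7]
w2 top [-0.5  0.9]
w3 pin [-0.3  0.5]
w3 bot [ 0.1 -1.2]
tip top [ 0.56331283 -0.26785468  0.18110156]
bar a (array([ 0.54791012, -0.00226514,  0.11371743]), [[0.1, 0.1], [-0.1, -0.1]])
bar b (array([ 0.5482396 , -0.02436689,  0.11348753]), [[0.0, 0.0], [-0.0, -0.0]])
grip tri (array([ 0.44853315, -0.01394252,  0.08493161]), [[-0.2, -0.3], [0.2, 0.4]])
grip ends (array([ 0.42041991, -0.01354105,  0.08838102]), [[-0.3, -0.5], [0.3, 0.6]]) (array([ 0.47784112, -0.01475593,  0.08141346]), [[0.4, 0.6], [-0.4, -0.7]])
nw (array([0.50171785, 0.02566313, 0.04192881]), [[0.3, 0.5], [-0.3, -0.6]])
ne (array([0.59377588, 0.02597962, 0.04088927]), [[0.2, 0.4], [-0.3, -0.4]])
se (array([ 0.59333219, -0.05214477,  0.0454351 ]), [[-0.1, -0.1], [0.1, 0.1]])
sw (array([ 0.50099214, -0.05226471,  0.04555213]), [[0.4, 0.7], [-0.5, -0.8]])
```

Run:
```python
from h import *
from bench import arm,command_gripper
O=[-180,0,0]
print(arm.ik([.4477,-.0138,.16],O))
arm.movep([.4477,-.0138,.16],O)
arm.servo_line([.4477,-.0138,.0645],vel=.15)
arm.pause(.1); snap("wrist","g0"); o=arm.get_obs();print(o["t"],o["ee_pos"],o["eef_rot"],o["ft_force"])
```

```text
[-11.87216836  -9.16879511 116.68098018   0.          72.48781493
  78.12783164]
6.9417 [ 0.44892061 -0.01401697  0.06582906] [ 1.79968833e+02 -1.48157552e-01  8.97542004e-03] [-0.60167347  0.80310476 -0.76042475]
```

View pics/g0.png

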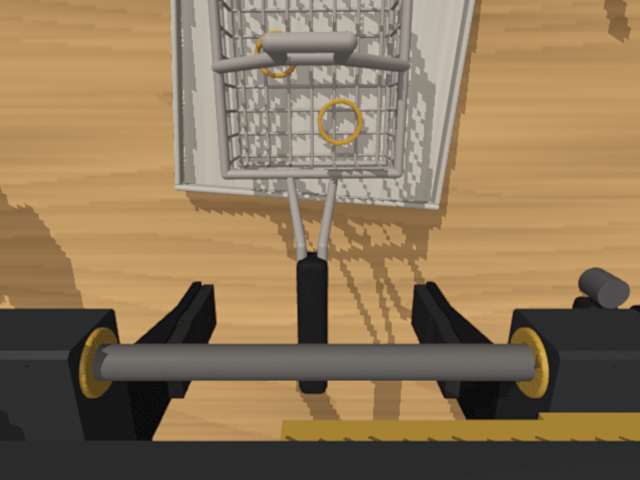

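Run:
```python
from h import *
from bench import arm,command_gripper
command_gripper(0.0)
o=arm.get_obs();print(o["t"],o["gripper_width"],o["ft_force"])
arm.pause(.1);snap("wrist","g1")
p=o["ee_pos"]
arm.servo_line([.4477,-.0138,.0645+.10],vel=.12)
arm.pause(.3); snap("wrist","g2");snap("side","dg2"); o=arm.get_obs();print(o["t"],o["ee_pos"],o["ft_force"],o["wrist_torque"],o["gripper_width"])
crop("g1",150,0,480,250,2.4,"g1c");crop("g2",150,0,480,250,2.4,"g2c");crop("dg2",250,150,450,300,4,"dg2c")
```

```text
8.1417 0.011637719662286513 [ 0.1297969   0.08205764 -0.32733962]
9.675 [ 0.44751498 -0.01377624  0.16418358] [-0.74565559 -0.26626772 -1.82528852] [ 0.05902595  0.28173994 -0.06316672] 0.011685789462795955
```

View pics/g1c.png

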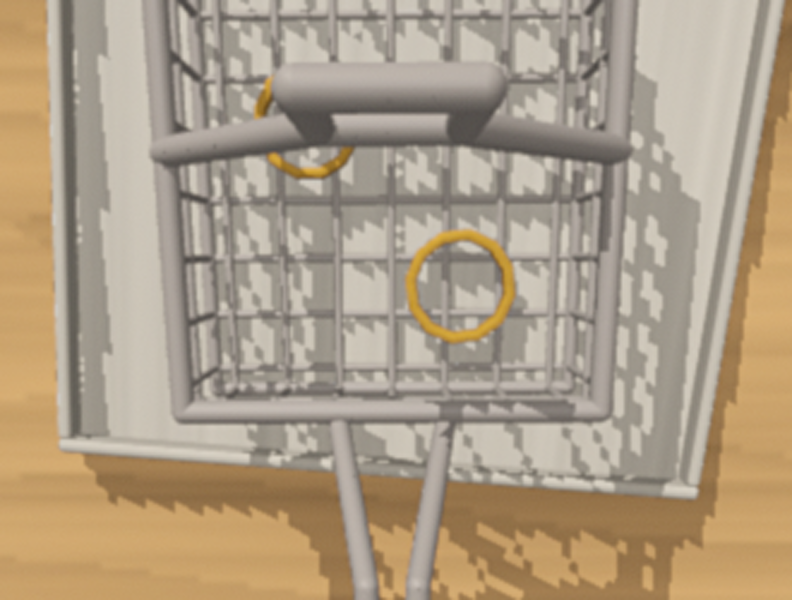

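View pics/g2c.png

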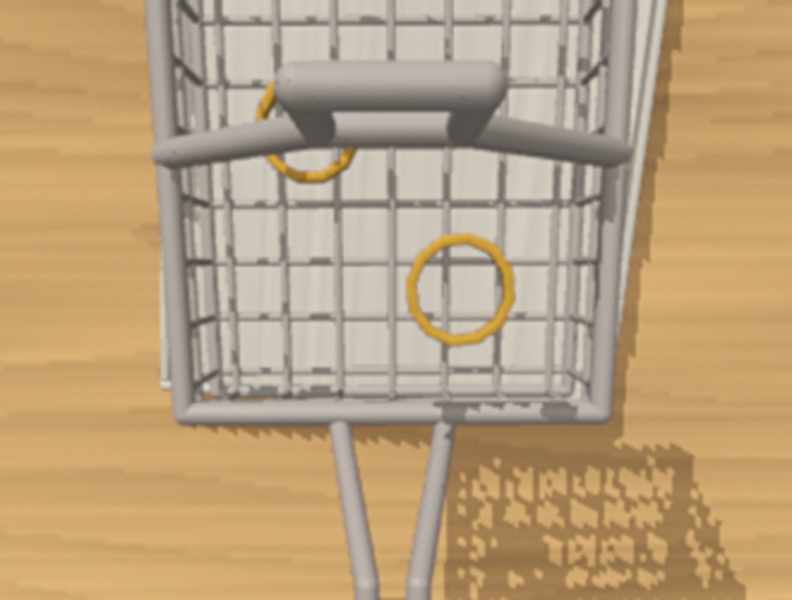

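View pics/dg2c.png

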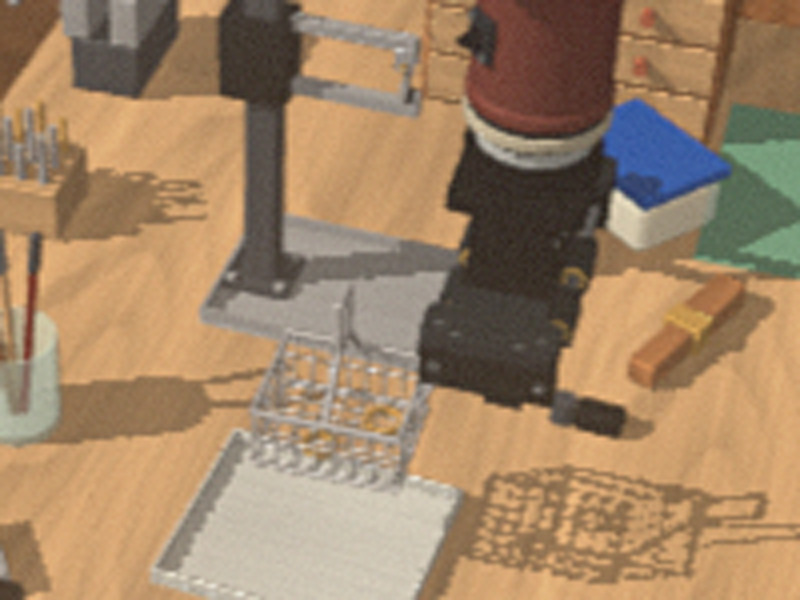

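Run:
```python
from h import *
for n,tcp in(("g1",(.4477,-.0138,.0645)),("g2",(.4475,-.01378,.16418))):
    for d in((.100,0,.0485),(.1,0,.0465),(.102,0,.0485)): print(n,uvp(n,np.array(tcp)+d))
```

```text
g1 [310.75679522  35.68526027]
g1 [310.81153621  36.93724991]
g1 [310.74417363  26.97081466]
g2 [310.81062732  35.13841424]
g2 [310.86557873  36.3952793 ]
g2 [310.79837529  26.3906638 ]
```

```bash
cat > g.py <<'E'
from h import *
YAW=-2.31
Rs=Ro.from_euler('z',YAW,degrees=True).as_matrix()
TIP=np.array([.5633,-.2679,.1815])
D=np.array([.100,-.0004,.0485])
ROT=[-180,0,YAW]
def tcp(dx,dz,dy=0): # bar rel. to tip/top in stand axes
    return list(TIP+Rs@(np.array([dx,dy,dz])-D))
E
python3 - <<'E'
from g import *
from bench import arm
arm.servo_line(tcp(-.045,.030),vel=.2,rotation=ROT)
arm.servo_line(tcp(-.025,.017),vel=.08)
arm.pause(.4); snap("wrist","a0"); o=arm.get_obs(); print(o["t"],o["ee_pos"]-tcp(-.025,.017),o["eef_rot"],o["ft_force"])
E
```

```text
11.975 [-7.95540888e-05 -1.23933650e-04  1.42698371e-04] [ 1.79989094e+02 -9.76384521e-03 -2.32200729e+00] [-0.45313272  0.49441842 -1.12929385]
```

View pics/a0.png

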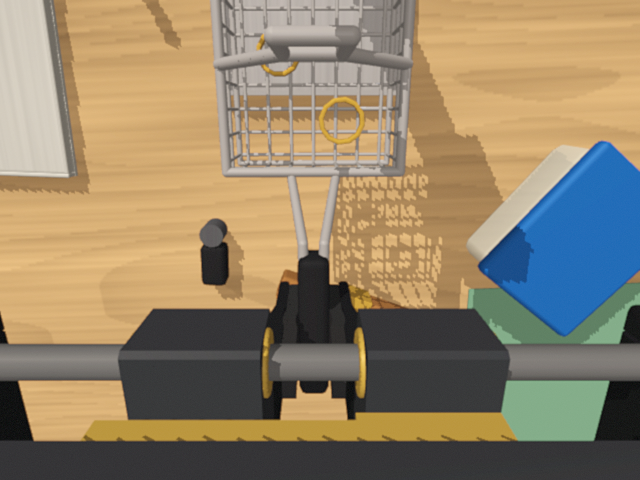

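Run:
```python
from g import *
from bench import arm
print(arm.servo_line(tcp(-.006,.017),vel=.04,until_force=2))
arm.pause(.3); snap("wrist","a1"); o=arm.get_obs(); print(o["t"],o["ee_pos"]-tcp(-.006,.017),o["ft_force"])
crop("a1",230,0,430,120,4,"a1c"); snap("side","da1");crop("da1",260,130,380,230,6,"da1c")
```

```text
False
12.95 [-1.13655185e-04 -2.63232779e-05  2.07561194e-05] [ 0.00727431  0.98813722 -1.39101232]
```

View pics/a1c.png

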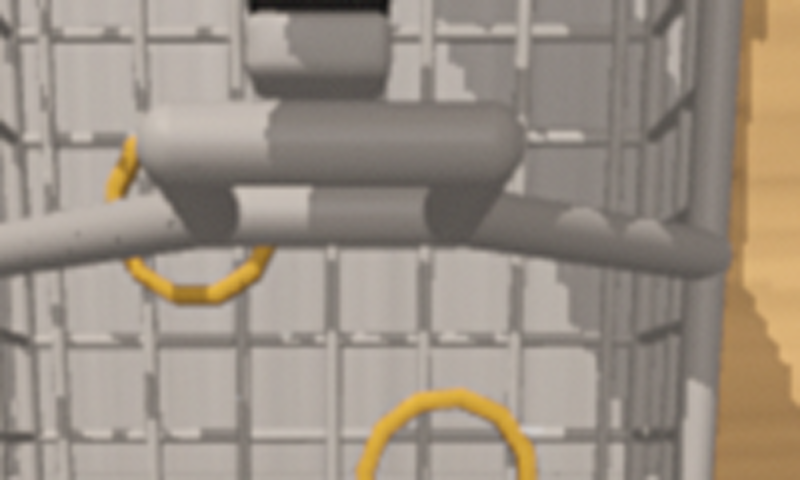

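View pics/da1c.png

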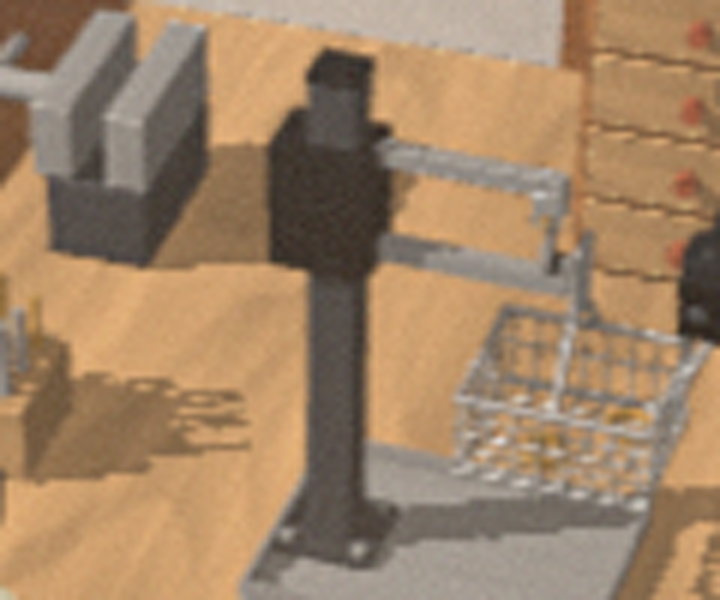

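Run:
```python
from g import *
for d in [(0,5,8),(0,-5,8),(0,5,-10),(0,-5,-10),(8,-5,8),(-6,0,17)]:
    u=uvp("a1",TIP+Rs@(np.array(d)/1e3)); print(d,u.round(1),((u-[230,0]+.5)*4-.5).round())
```

```text
(0, 5, 8) [293.7  16.3] [256.  67.]
(0, -5, 8) [330.6  16.3] [404.  67.]
(0, 5, -10) [296.4  28.2] [267. 114.]
(0, -5, -10) [328.4  28.2] [395. 114.]
(8, -5, 8) [331.  -17.4] [406. -68.]
(-6, 0, 17) [312.   35.3] [330. 143.]
```

Run:
```python
from g import *
from bench import arm
def st(): 
    o=arm.get_obs(); b=Rs.T@(o["ee_pos"]-TIP)+D; print(round(o["t"],2),"bar",(b*1e3).round(2),o["ft_force"].round(2))
arm.servo_line(tcp(-.006,.017,.001),vel=.03)
print(arm.servo_line(tcp(.003,.017,.001),vel=.03,until_force=2)); st()
arm.pause(.3); st()
print(arm.servo_line(tcp(.003,.006,.001),vel=.01,until_force=1.2)); st()
arm.pause(.2); st(); snap("wrist","a2"); crop("a2",230,0,430,120,4,"a2c")
```

```text
False
13.7 bar [ 3.15  1.02 16.92] [ 0.12  0.63 -2.33]
14.0 bar [ 2.91  1.   17.  ] [-0.89 -1.23 -1.  ]
True
14.68 bar [ 3.12  1.16 10.34] [ 2.01 -0.27  2.15]
14.88 bar [ 2.82  1.27 10.15] [1.58 0.31 1.7 ]
```

View pics/a2c.png

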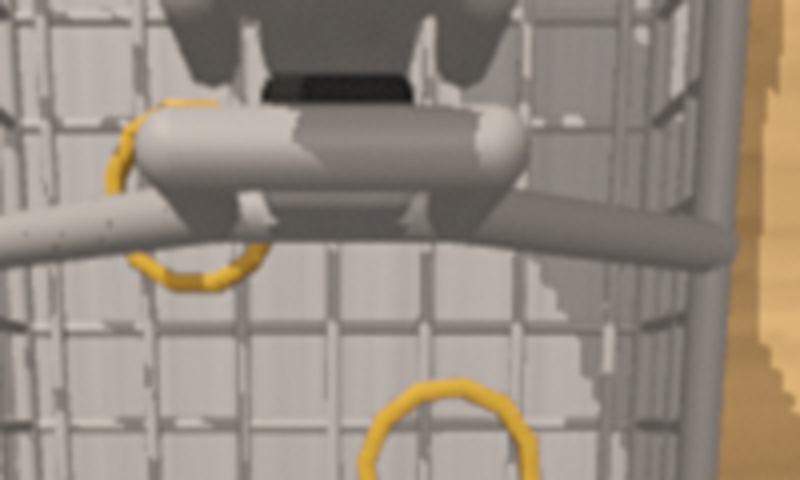

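```bash
cat >> g.py <<'E'
from bench import arm
def st(n=8):
    F=[];
    for i in range(n):
        o=arm.get_obs(); F.append(o["ft_force"]); 
        if n>1: arm.pause(.02)
    b=Rs.T@(o["ee_pos"]-TIP)+D; print(round(o["t"],2),"bar",(b*1e3).round(2),"F",(Rs.T@np.mean(F,0)).round(2),"tq",o["wrist_torque"].round(2))
E
python3 - <<'E'
from g import *
arm.servo_line(tcp(.003,.016,.0005),vel=.03); st()
print(arm.servo_line(tcp(.020,.016,.0005),vel=.04,until_force=5)); st()
print(arm.servo_line(tcp(.038,.016,.0005),vel=.04,until_force=5)); st()
snap("wrist","a3");snap("side","da3");crop("a3",230,0,430,120,4,"a3c");crop("da3",260,130,380,230,6,"da3c")
E
```

```text
15.42 bar [ 2.51  0.76 15.45] F [ 0.24  0.18 -1.97] tq [0.03 0.28 0.06]
False
16.12 bar [19.83  0.61 15.83] F [-0.37  0.14 -1.77] tq [0.03 0.25 0.05]
False
16.86 bar [37.85  0.58 15.88] F [-0.15  0.24 -1.57] tq [ 0.05  0.3  -0.  ]
```

View pics/a3c.png

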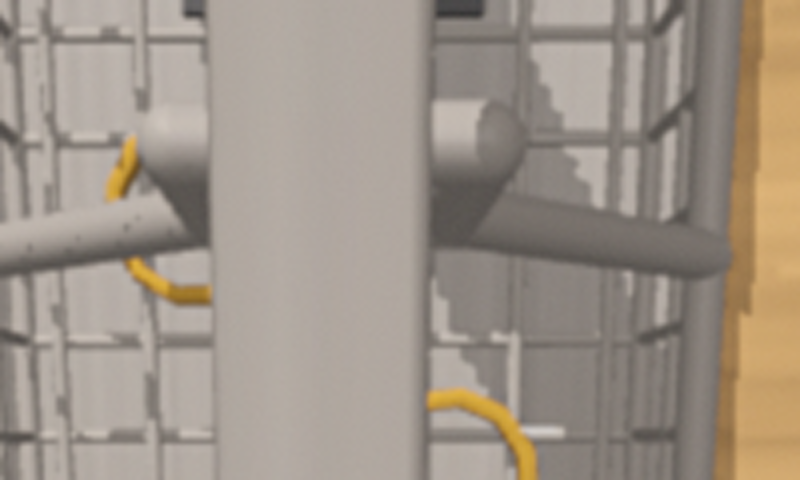

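View pics/da3c.png

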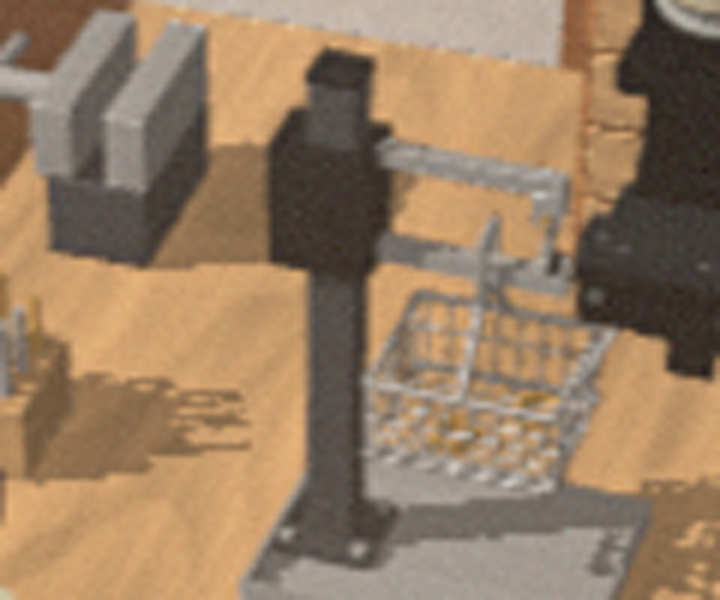

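Run:
```python
from g import *
print(arm.servo_line(tcp(.037,.0,.0005),vel=.012,until_force=1.2)); st()
arm.pause(.2); st(); snap("wrist","a4");snap("side","da4");crop("da4",260,130,380,230,6,"da4c")
```

```text
True
18.08 bar [37.07  0.8   2.43] F [ 1.41 -0.41  1.47] tq [-0.   -0.31 -0.01]
18.42 bar [36.67  0.96  2.1 ] F [ 2.17 -0.44  1.93] tq [-0.04 -0.49 -0.05]
```

View pics/da4c.png

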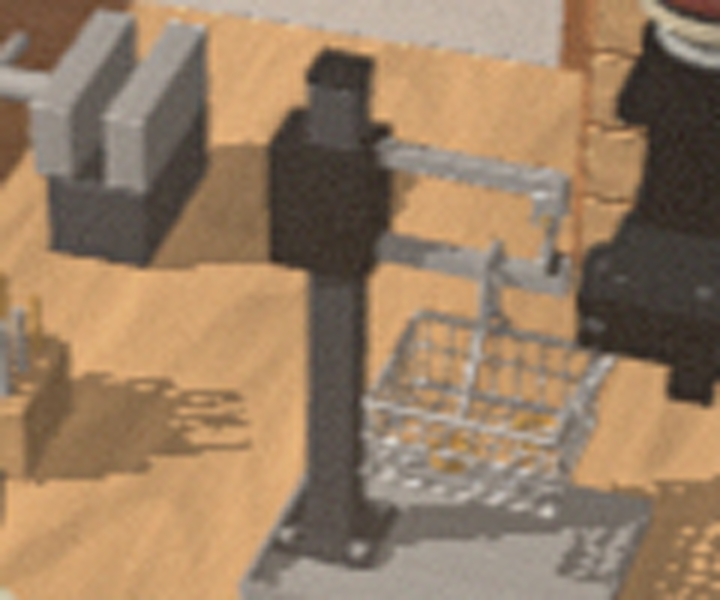

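Run:
```python
from g import *
arm.servo_line(tcp(.0367,.0026,.0005),vel=.01); st()
print(arm.servo_line(tcp(.019,.0026,.0005),vel=.03,until_force=5)); arm.pause(.2); st()
```

```text
18.92 bar [36.46  0.66  2.37] F [0.67 0.14 2.19] tq [ 0.1  -0.15  0.03]
False
19.99 bar [18.72  0.57  2.34] F [-1.6  -0.18  1.24] tq [ 0.05  0.19 -0.03]
```

Run:
```python
from g import *
arm.pause(.2); st()
print(arm.servo_line(tcp(.008,.0026,.0005),vel=.006,until_force=4)); st(4); st(8)
arm.pause(.2); st()
```

```text
20.32 bar [18.95  0.55  2.53] F [-1.04 -0.09  1.09] tq [ 0.04  0.15 -0.  ]
True
21.36 bar [14.43  0.54  2.53] F [ 0.81 -0.23  1.16] tq [ 0.04 -0.12  0.01]
21.49 bar [14.46  0.55  2.46] F [ 0.38 -0.41  1.48] tq [ 0.04 -0.08 -0.06]
21.82 bar [14.46  0.61  2.41] F [ 0.17 -0.34  1.17] tq [ 0.01 -0.02 -0.02]
```

Run:
```python
from g import *
x=.0145
def F():
    L=[]
    for i in range(10): L.append(Rs.T@arm.get_obs()["ft_force"]); arm.pause(.02)
    return np.mean(L,0)
while x>.0095:
    x-=.0006
    arm.servo_line(tcp(x,.0026,.0005),vel=.006); f=F(); print(round(x*1e3,1),f.round(2))
    if f[0]>4.3: break
arm.pause(.3); st(12)
```

```text
13.9 [ 2.66 -0.09  1.34]
13.3 [ 4.55 -0.08  1.54]
23.18 bar [13.66  0.4   2.81] F [ 5.03 -0.08  1.85] tq [ 0.06 -0.74 -0.08]
```

Run:
```python
from g import *
from bench import command_gripper
arm.servo_line(tcp(.030,.0026,.0005),vel=.03); arm.pause(.3); st(12)
snap("wrist","r0")
command_gripper(.05); arm.pause(.6); st()
snap("wrist","r1");snap("side","dr1");crop("dr1",260,130,380,230,6,"dr1c")
```

```text
24.38 bar [30.09  0.49  2.7 ] F [0.76 0.25 0.94] tq [0.02 0.   0.04]
26.08 bar [29.99  0.49  2.59] F [ 0.07 -0.24 -0.03] tq [0.04 0.11 0.02]
```

View pics/r1.png

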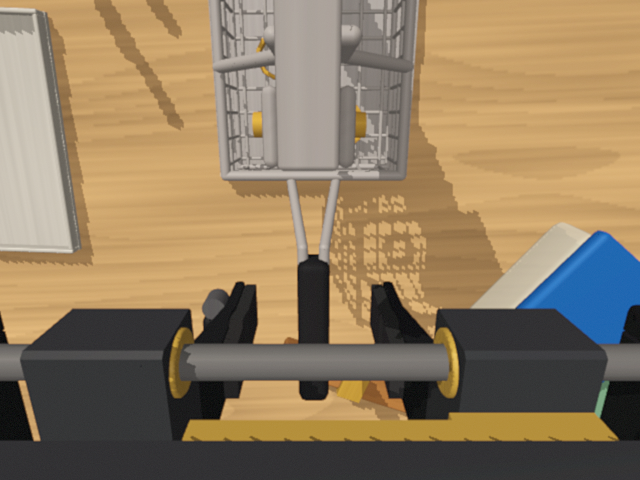

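View pics/dr1c.png

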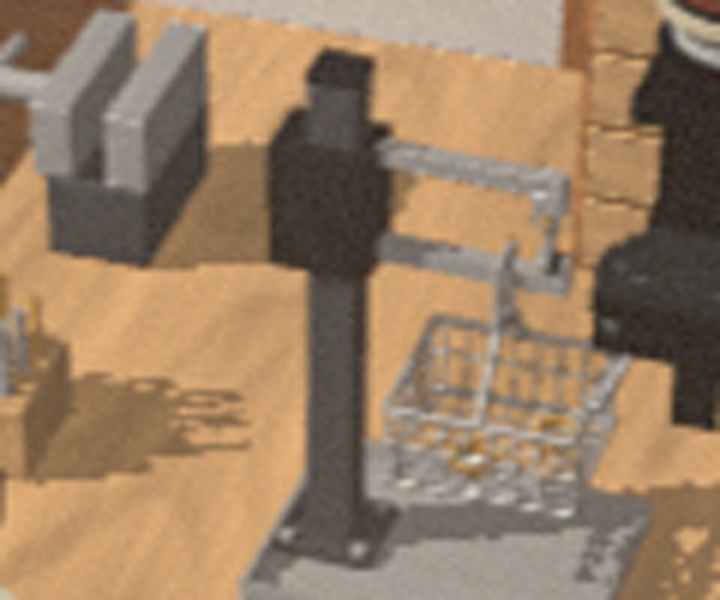

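Released: the basket hangs centred, with the handle grip at (313,330) between the open fingers and the flap shut. Now I'll retreat straight up and check again.

Run:
```python
from g import *
p=tcp(.030,.0026,.0005); p[2]+=.10
arm.servo_line(p,vel=.08)
p[0]-=.05; p[2]+=.05
try: arm.servo_line(p,vel=.15)
except arm.MotionError as e: print(e)
arm.pause(1.5); st()
snap("wrist","e0");snap("side","de");snap("scene","se");crop("de",260,130,420,250,5,"dec");crop("se",190,190,350,330,5,"sec")
```

```text
29.84 bar [-19.95  -1.51 152.61] F [-0.27 -0.29 -0.12] tq [0.08 0.1  0.02]
```

View pics/dec.png

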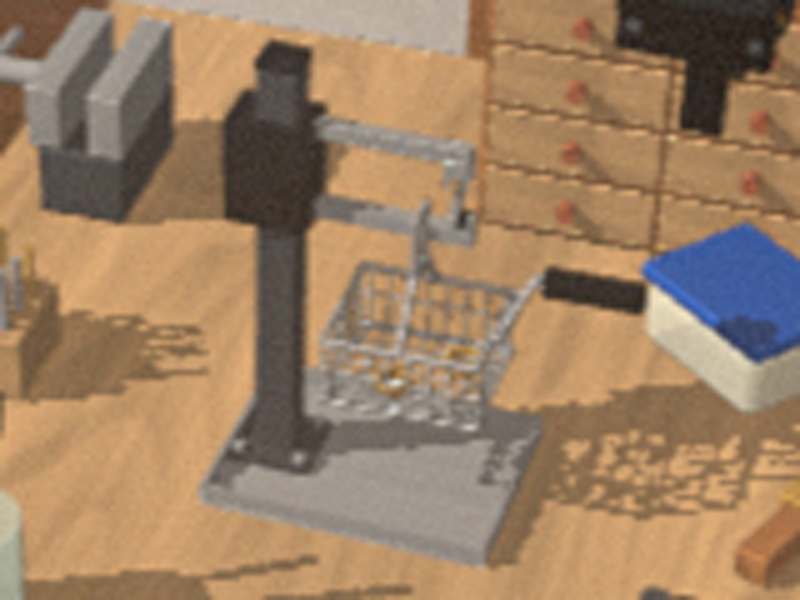

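View pics/e0.png

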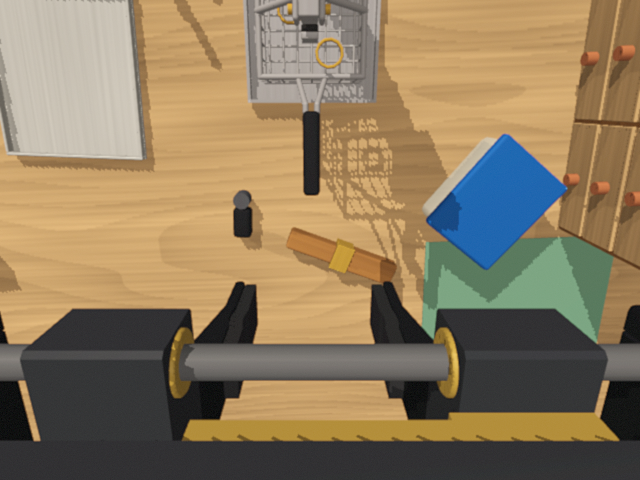

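View pics/sec.png

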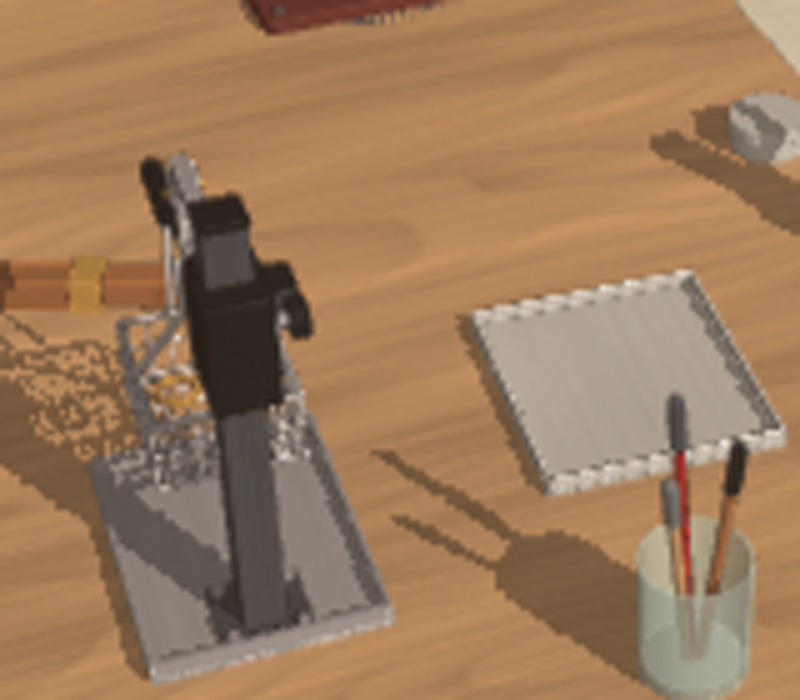

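The side view shows the basket hanging level on the peg with its bar behind the shut flap. Both rings are in it (wrist view (287,15) and (329,53)), and the bystanders are where they were. I'm handing in.

```bash
python3 -c "
from bench import arm
arm.job_done(); print(arm.get_obs()['t'])"
```

```text
the job is handed in; nothing more can be done
the job is handed in; nothing more can be done
```

The basket now hangs by its eye on the drain stand's peg, with both rings in it and the flap shut behind the bar. I handed in at about 30 s of the 72 s allowed.

- **Finding the peg:** I located the basket and stand from wrist-camera views. The hook head fit came out about 9 mm low and 4 mm farther in. That is about 1 mm beyond the stated 8 mm limit, but touching the bar on the lip gave the same height (bar at 10.2 mm above the fitted peg top, 10.5 expected).
- **Hanging:** I carried the bar in over the lip and past the flap, then lowered it onto the peg. It made contact 2.4 mm above the fitted peg top (2.5 expected), so it was lying on the peg.
- **Tug:** I pulled the basket back against the shut flap until the averaged force was about 5 N and held it for over 0.5 s. The first tug stopped early, about 1.5–2 N above the starting reading (probably on sensor noise), so I finished it in small steps. The force reading drifts by about 1 N, so the true pull was roughly 5–6 N.
- **Last checks:** After release, the pictures showed the basket hanging level and clear of the gripper. The bystanders in view looked unmoved. The flap and buffer angles could only be judged from the pictures and forces. The lifted flap itself was not caught in a picture.

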